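Wind down the wing screw of the track filing block

TASK

The short piece of track lying in the wooden filing block must be clamped for filing: push the wings of the red wing screw round clockwise (seen from above) with the fingertips, in repeated strokes, until the pad presses firmly on the track and the screw has come to its stop. Do not pinch the wings between the fingers; leave the track lying where it is, do not disturb the bottles, tin and rubber beside the block, and finish clear of everything.

Things in the scene. Friction and masses are not known exactly. Their poses are not given: they have to be found in the camera images.
- block: Filing block, fixed to the worktop: wooden bed 90 x 90 mm, top 26 mm above the worktop, on a steel foot (x -38 to +58, y -50 to +50 mm), with a green C-shaped frame. Origin: on the worktop, straight below the screw's axis. +x points to the frame's upright post, y runs along the track. The frame's arm, post to screw, has its top at z 64 mm (66 mm at the boss, radius 13 mm, round the screw).
- post_top (a point): Centre of the top of the frame's upright green post, 108 mm above the worktop, 47 mm from the screw's axis. The post fills x +39 to +55 mm and y -12 to +12 mm of the block, beside the wings, so a finger can hardly pass between wings and post; all other sides of the wings are free.
- screw (a joint): Turn of the red wing screw, rad. It grows as the screw is turned clockwise seen from above and starts between 0 and 1.5. Each rad lowers screw and wings by 1 mm; the pad meets the track at about 5.0, and a hard stop is at 7.5. Turning takes about 0.03 N m all the way (some 1.5 N at the wings); it stays where it is left.
- wing_hub (a point): Point on the screw's axis at half the height of the wings (90 mm above the worktop at joint value 0, 82.5 mm at the stop). Its z points up; its x axis points to wing a, -x to wing b. The hub is a red cone about 9 mm in radius, from 14 mm below this point to 7 mm above it.
- wing_a (a point): Centre of wing a: an upright round red ear, 26 mm in diameter (z 13 mm below to 13 mm above this point), 8 mm thick, 21 mm out from the axis; it reaches out to 34 mm from the axis. The screw is turned by pushing on its flat side.
- wing_b (a point): Centre of wing b, the same ear opposite wing a.
- push_flats: The flat sides of the two ears that are pushed to turn the screw clockwise (one each; wing a's faces along +y of wing_hub, wing b's along -y). Origin on the screw's axis, 90 mm below wing_hub.
- rear_flats: The opposite flat sides of the two ears. Origin on the screw's axis, 90 mm below wing_hub.
- pad: The clamp's round pad under the screw, 18 mm in diameter, steel with black rubber below, carried on a spring (4 N per mm). Origin on the screw's axis, 36 mm below the pad's underside. It comes down with the screw and presses the track with about 10 N at the stop.
- track: Loose piece of model track 110 x 30 x 5 mm lying between two low ribs on the block's bed, under the pad; origin at the centre of its underside, 26 mm above the worktop, long along the block's y.
- oil: Bystander: oil bottle, cream with a red spout, 25 mm in diameter, 85 mm tall, standing loose; origin under its centre.
- glue: Bystander: white glue bottle with a blue cap, 32 mm in diameter, 83 mm tall, standing loose; origin under its centre.
- rubber: Bystander: brown cleaning rubber 23 x 52 x 13 mm, lying loose; origin under its centre.
- tin: Bystander: round screw tin, 54 mm in diameter, 21 mm tall, standing loose; origin under its centre.

How it is judged:
At the end, for the whole second after the job is handed in: The screw is turned to its stop (joint above 7.0 of 7.5 rad) and at rest, the pad presses the track with more than 4 N, and the track still lies in its bed (within 6 mm across and 0.12 rad of the block's direction, less than 4 mm raised) (value of joint screw above 7 rad and contact force between pad and track above 4 N and x of track in the frame of block between -0.006 and 0.006 m and z of track in the frame of block below 0.03 m and angle between the y axis of track and the y axis of block, either way round below 0.12 rad and velocity of joint screw between -0.05 and 0.05 rad/s); the robot touches nothing.
It fails at once if a bottle, the rubber or the tin is shifted by more than 20 mm or tipped (distance of any of oil, glue, rubber, tin from where it was at the start of the episode above 0.02 m or angle between any of oil, glue, rubber, tin's own z axis and vertical above 0.35 rad).
It fails at once if the track is lifted or shifted out of its bed (its centre moves more than 8 mm) (distance of track from where it was at the start of the episode above 0.008 m).
It fails at once if a wing of the screw is pinched between the fingers: both of its sides are pressed at once (contact force between the fingers and push_flats above 1.5 N and contact force between the fingers and rear_flats above 1.5 N).
It also fails if it takes over 50 s, if anything falls off the work surface, if the arm or the gripper's body presses on something with over 40 N, if the wrist force passes 120 N, or if a joint passes its speed limit or range.

ROBOT

A 6-joint arm with a two-finger parallel gripper is mounted at the origin on a cart in front of the work surface, level with it; the furniture and walls round the work are solid. World frame = base frame: x ahead of the robot, y to its left, z up, the work surface at z = 0. Lengths are in m, angles in rad, forces in N, time in s.
With the tool pointing down it reaches from about 0.35 to 1 m from the base axis. Payload 7.1 kg.
Tool frame: the origin (TCP) lies on the centre line of the jaws, within the pads' length; the fingertips stand 25 mm ahead of it and the grasp point (between the pads) lies 6 mm ahead of it (tcp_to_tips is the distance from the TCP to the fingertips, in m); z points along the fingers, y is the line along which they close (so a half turn about z gives the same grasp; the last joint's range is limited). The gripper opens to 85 mm and grips with 20 to 120 N. Pads are 22 mm wide; open, the fingers measure 114 mm over their backs; the gripper's body (76 mm by 85 mm) begins 54 mm behind the grasp point. The pads swing forward as they close: fully open they stand 13 mm farther back than shut.
Start: joints at [-1.334, 0.423, 1.63, -0, 1.089, -0.019], TCP at [0.158, -0.605, 0.256] pointing down, gripper open.
Joint ranges: [-3, 3], [-0.9, 2.11], [0.09, 2.58], [-1.31, 4.45], [0.11, 2.69], [-2.54, 2.54]. Speed limits (rad/s): [2.39, 2.39, 3.01, 3.14, 3.14, 3.14].

INTERFACE

Orientations are given as a unit quaternion [w, x, y, z].
In Python, from workcell import goto, move_linear, goto_joints, let_go, grab, hold, inverse_kinematics, get_obs, get_image, get_calibration, PlanningError, finish_job, tcp_to_tips gives the robot as it stands. Calls block until the motion is done:
- goto(position, orientation): joint-space move of the TCP to a pose.
- move_linear(position, ori=None, v=0.15): straight line of the TCP; ori=None keeps the orientation; v is the mean speed in m/s.
- goto_joints(angles): joint-space move.
- let_go() and grab(f_grip=None): open the fingers fully, or close them until they stop; f_grip is the grip in N (None keeps the last).
- hold(seconds).
- inverse_kinematics(position, orientation): joint angles nearest the present ones, or None.
- get_obs(): the state.
- get_image(name): name is "scene" or "top" or "wrist"; returns the picture (420x560x3 uint8, red, green, blue); there is no depth.
- get_calibration(name): a dict with "fx", "fy", "cx", "cy" (pixels), "distortion" ([k1, k2, p1, p2, k3] as OpenCV has them; the pictures are not rectified), "rvec" (rotation vector, rad) and "tvec" (3), from world to camera coordinates, as OpenCV has them; the wrist camera has in their place "T_tool_cam" (4x4, takes a point from camera to tool coordinates, whose origin is the TCP and whose axes are the flange's). Camera axes: x right, y down, z forward; pixel columns grow to the right and rows downward; lengths in m; the calibration is good to about 2 mm. A picture is of the moment at which its call begins: read the wrist's pose just before it. get_calibration takes no time and is no camera call.
A pose or a line that the arm cannot do raises PlanningError and nothing moves.
- finish_job(): hands the job in; it is judged then, once.
The state is a dict: "time": time; "qpos": joint angles; "dq": joint speeds; "joint_torque": joint torques, N m; "position": TCP position; "eef_rot": TCP orientation; "force": force on the tool from outside, world axes, zero at the start; "torque": the same for the moment, N m; "finger_gap": finger opening in m; "finger_force": force on a finger pad.
Only numpy, scipy, OpenCV 4.12 (cv2) and the standard library are available. Lean on these libraries where they do the work, as an engineer would, in place of code of your own. Each camera call takes 0.05 s, during which the arm holds its last target. There are 200 camera calls.

## Working session

There is one attempt and no reset: what is moved stays moved. The work goes in short steps, each a Python script; the robot and the scene stay as the last script left them, time stands still between calls to the robot, and variables do not carry over. Pictures are saved under pics/ and viewed, at most 10 in all, crops included, and the job is handed in when it is done.

```bash
mkdir -p pics; ls
python3 - <<'E'
from workcell import *
import cv2,numpy as np
for n in("scene","top"):
    im=get_image(n); cv2.imwrite(f"pics/{n}0.png",im[:,:,::-1])
    c=get_calibration(n); print(n,c)
o=get_obs();print(o["time"],o["position"],o["eef_rot"],tcp_to_tips)
print(get_calibration("wrist"))
E
```

```text
pics
scene {'fx': 394.6288198602727, 'fy': 394.6288198602727, 'cx': 279.16073324874895, 'cy': 206.61214344140836, 'distortion': array([-0.10557821,  0.        ,  0.        ,  0.        ,  0.        ]), 'rvec': array([ 1.22030711, -2.04286243,  1.09575844]), 'tvec': array([0.21686149, 0.31270989, 0.63335947])}
top {'fx': 522.5408087022339, 'fy': 522.5408087022339, 'cx': 275.44279252789727, 'cy': 202.70377756366472, 'distortion': array([-0.00675979,  0.        ,  0.        ,  0.        ,  0.        ]), 'rvec': array([ 2.12549059, -2.18435812,  0.13194589]), 'tvec': array([0.0193486 , 0.49011099, 1.13118765])}
0.1 [ 0.15805093 -0.60420238  0.25561983] [-7.06998492e-04  9.91831822e-01  1.27550512e-01 -7.03339282e-05] 0.025
{'fx': 306.0062670595128, 'fy': 306.0062670595128, 'cx': 282.21223425865014, 'cy': 211.93250207675396, 'distortion': array([-0.06572683,  0.        ,  0.        ,  0.        ,  0.        ]), 'T_tool_cam': array([[-1.45728581e-03, -9.64873597e-01, -2.62710520e-01,
         6.57870662e-02],
       [ 9.99998254e-01, -1.71340549e-03,  7.45826427e-04,
        -1.94167079e-04],
       [-1.16975787e-03, -2.62708975e-01,  9.64874410e-01,
        -1.16675822e-01],
       [ 0.00000000e+00,  0.00000000e+00,  0.00000000e+00,
         1.00000000e+00]])}
```

View pics/scene0.png

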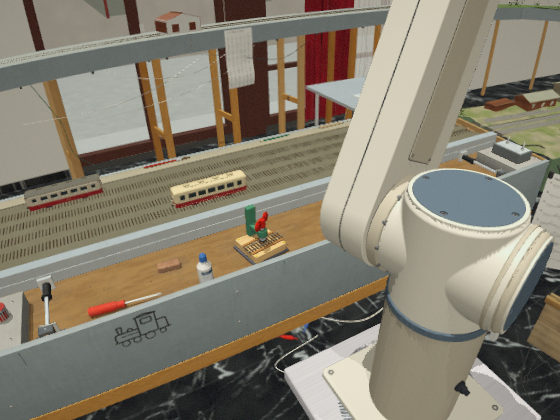

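View pics/top0.png

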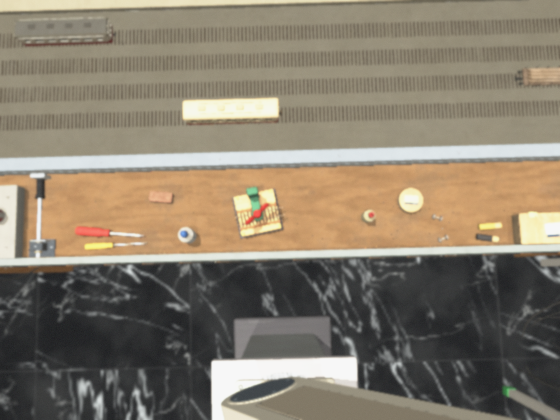

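The block is at about (258,212) in top and (260,235) in scene. The glue bottle (186,235), rubber (161,197), oil (369,216) and tin (411,200) all stand well away from it. Next I'll enlarge the block in both views.

```bash
python3 - <<'E'
import cv2,numpy as np
a=cv2.imread("pics/top0.png")[180:240,225:295]
b=cv2.imread("pics/scene0.png")[200:265,225:295]
f=lambda i:cv2.resize(i,(400,int(i.shape[0]*400/i.shape[1])),interpolation=cv2.INTER_CUBIC)
a,b=f(a),f(b);h=max(len(a),len(b))
p=lambda i:cv2.copyMakeBorder(i,0,h-len(i),0,0,0)
cv2.imwrite("pics/crop.png",np.hstack([p(a),p(b)]))
E
cat > h.py <<'E'
import numpy as np,cv2
from scipy.spatial.transform import Rotation as R
from workcell import *
def ray(name,uv,pose=None):
    c=get_calibration(name);K=np.array([[c["fx"],0,c["cx"]],[0,c["fy"],c["cy"]],[0,0,1]])
    n=cv2.undistortPoints(np.array([[uv]],float),K,c["distortion"])[0,0];d=np.array([*n,1.])
    if name=="wrist":
        p,q=pose;Rt=R.from_quat(q,scalar_first=True).as_matrix();T=c["T_tool_cam"]
        o=Rt@T[:3,3]+p;d=Rt@T[:3,:3]@d
    else:
        M=cv2.Rodrigues(c["rvec"])[0];o=-M.T@c["tvec"];d=M.T@d
    return o,d/np.linalg.norm(d)
def atz(r,z): o,d=r;return o+d*(z-o[2])/d[2]
def tri(rs):
    A=sum(np.eye(3)-np.outer(d,d) for o,d in rs);b=sum((np.eye(3)-np.outer(d,d))@o for o,d in rs)
    return np.linalg.solve(A,b)
def down(yaw): # tool z down, tool x at world angle yaw, y = z x x
    x=np.array([np.cos(yaw),np.sin(yaw),0]);z=np.array([0,0,-1.])
    return R.from_matrix(np.c_[x,np.cross(z,x),z]).as_quat(scalar_first=True)
E
```

```text
(no output)
```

View pics/crop.png

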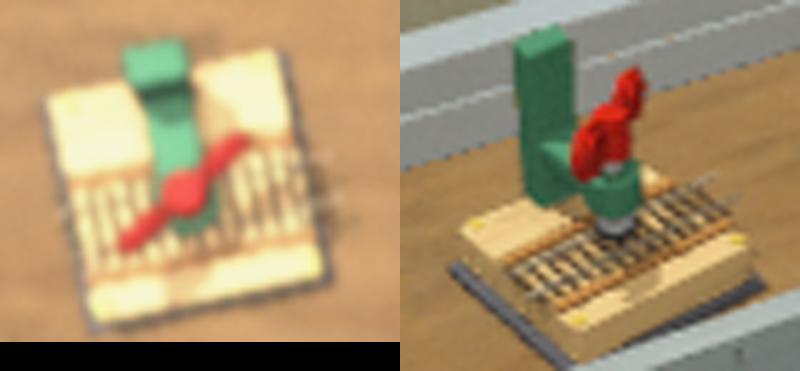

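Run:
```python
from h import *
S=lambda u,v:ray("scene",(225+(u-400)/5.714,200+v/5.714)); T=lambda u,v:ray("top",(225+u/5.714,180+v/5.714))
hub=tri([T(185,192),S(607,118)]);post=tri([T(156,57),S(543,38)]);print(hub,post)
h=atz(T(185,192),.095)
for n,p in dict(h=h,post=atz(T(156,57),.108),w1=atz(T(240,140),.088),w2=atz(T(128,242),.088),w1s=atz(S(628,95),.088)).items():
    d=(p-h)[:2];print(n,p,np.hypot(*d),np.degrees(np.arctan2(d[1],d[0])))
for n,uv in dict(glue=(186,235),rubber=(161,197),oil=(369,216),tin=(411,200)).items(): print(n,atz(ray("top",uv),.05))
for n,uv in dict(wallrear=(258,157),wallfront=(258,254)).items(): print(n,atz(ray("top",uv),.08))
# view poses for wrist camera
print(get_calibration("wrist")["T_tool_cam"][:3,3])
for yaw in np.radians([0,90,180,-90,45,-45,135,-135]): 
    q=inverse_kinematics(h+[0,0,.15],down(yaw)); print(np.degrees(yaw),q)
```

```text
[0.46182349 0.04623272 0.08988448] [0.50954799 0.05394072 0.10434658]
h [0.46040354 0.0443141  0.095     ] 0.0 0.0
post [0.50874781 0.05327799 0.108     ] 0.04916827809113664 10.504366340602326
w1 [0.47990931 0.02380089 0.088     ] 0.028306662482371948 -46.44207034184568
w2 [0.44321836 0.06597755 0.088     ] 0.027652036619771933 128.42426945187938
w1s [0.47620368 0.03205905 0.088     ] 0.019995770900531545 -37.79821782147005
glue [0.42272136 0.20204829 0.05      ]
rubber [0.50757054 0.25645036 0.05      ]
oil [ 0.4532253  -0.19700897  0.05      ]
tin [ 0.48580656 -0.29050679  0.05      ]
wallrear [0.584438   0.04074692 0.08      ]
wallfront [0.37655649 0.04549496 0.08      ]
[ 0.06578707 -0.00019417 -0.11667582]
0.0 [ 7.02241542e-02  1.99049818e-01  1.98764179e+00 -4.44089210e-16
  9.54901049e-01  1.64102048e+00]
90.0 [ 7.02241542e-02  1.99049818e-01  1.98764179e+00 -4.44089210e-16
  9.54901049e-01  7.02241542e-02]
180.0 [ 7.02241542e-02  1.99049818e-01  1.98764179e+00 -4.44089210e-16
  9.54901049e-01 -1.50057217e+00]
-90.0 None
45.0 [ 7.02241542e-02  1.99049818e-01  1.98764179e+00 -4.44089210e-16
  9.54901049e-01  8.55622318e-01]
-45.0 [ 7.02241542e-02  1.99049818e-01  1.98764179e+00 -4.44089210e-16
  9.54901049e-01  2.42641864e+00]
135.0 [ 7.02241542e-02  1.99049818e-01  1.98764179e+00 -4.44089210e-16
  9.54901049e-01 -7.15174009e-01]
-135.0 [ 7.02241542e-02  1.99049818e-01  1.98764179e+00 -4.44089210e-16
  9.54901049e-01 -2.28597034e+00]
```

The scene crop puts the hub at about (607,118) and the post top at (543,38). The top crop shows the wings running from lower-left (128,242) to upper-right (240,140). The post bears about +10° in world and the wings about −49°/131°. Next I'll shut the fingers, go above the block and take two wrist views.

Run:
```python
from h import *
import pickle
grab(20)
P=np.array([.461,.045,.235]);L=[]
for i,y in enumerate((180,40)):
    goto(P,down(np.radians(y)));hold(.1)
    o=get_obs();im=get_image("wrist");L.append((o["position"],o["eef_rot"]))
    c=im[90:390,80:480] if 0 else im
    L[-1]+=(im,);print(o["time"],o["position"],o["finger_gap"],o["force"])
pickle.dump([l[:2] for l in L],open("v.pkl","wb"))
for i,l in enumerate(L): cv2.imwrite(f"pics/w{i}.png",l[2][:,:,::-1])
f=lambda i:cv2.resize(i[100:400,180:380][:,:,::-1],None,fx=2,fy=2,interpolation=cv2.INTER_CUBIC)
cv2.imwrite("pics/w.png",np.hstack([f(l[2]) for l in L]))
```

```text
3.5083 [0.46120198 0.04447954 0.23501558] 0.00017074423389934864 [-0.30157562 -0.19265238 -0.26188679]
5.75 [0.46100544 0.04500473 0.23499855] 0.0004011044638209298 [ 0.01434803 -0.64357795  0.43999033]
```

View pics/w.png

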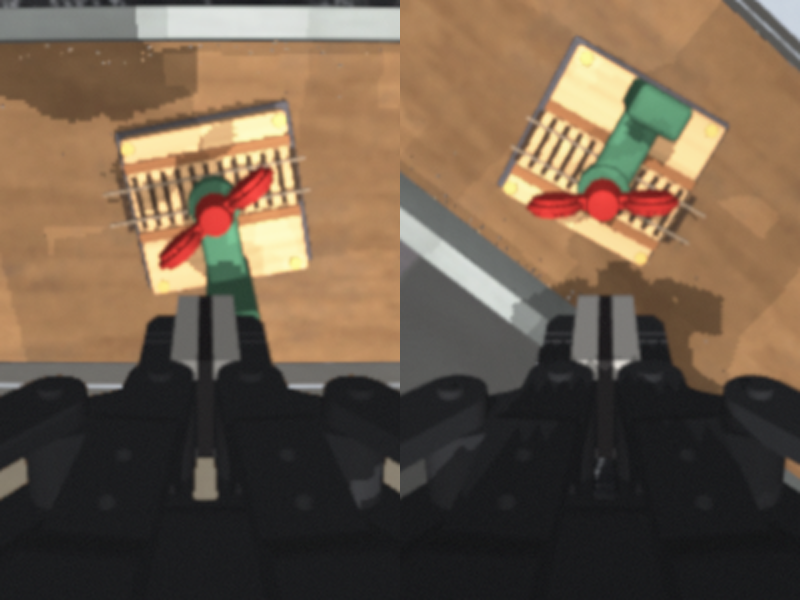

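The hub is at (213,214) in the left view and (603,201) in the right; the post top is at (661,110) in the right. The wing ends are at (163,265) and (271,172) in the left view, and (531,206) and (679,203) in the right.

Run:
```python
from h import *
import pickle
V=pickle.load(open("v.pkl","rb"))
A=lambda u,v:ray("wrist",(180+u/2,100+v/2),V[0]);B=lambda u,v:ray("wrist",(180+(u-400)/2,100+v/2),V[1])
T=ray("top",(257.4,213.6))
print(tri([A(213,214),B(603,201)]),tri([A(213,214),B(603,201),T]))
ang=lambda d:(np.hypot(*d[:2]),np.degrees(np.arctan2(d[1],d[0])))
for z in(.088,.095): print(atz(A(213,214),z),atz(B(603,201),z))
h=tri([A(213,214),B(603,201)])
for F,a,b in((A,(163,265),(271,172)),(B,(531,206),(679,203))):
    p,q=atz(F(*a),.088),atz(F(*b),.088);print((p+q)/2,ang(p-q))
print(ang(atz(B(661,110),.108)-h))
# finger width at tips z=.21 (view0)
print(np.linalg.norm(atz(A(174,358),.21)-atz(A(238,358),.21)), np.linalg.norm(atz(A(184,297),.21)-atz(A(234,297),.21)))
# feasibility of stroke
h=np.array([.461,.045,0])
for w in range(300,35,-15):
    a=np.radians(w);u=np.array([np.cos(a),np.sin(a),0]);t=np.array([-np.sin(a),np.cos(a),0])
    q=inverse_kinematics(h+25e-3*u+15e-3*t+[0,0,.101],down(a-np.pi/2)); print(w,None if q is None else np.round(q,2))
```

```text
[0.46338517 0.04810684 0.08521789] [0.46288332 0.04684936 0.08237991]
[0.46269083 0.04802211 0.088     ] [0.46386889 0.04856426 0.088     ]
[0.46090055 0.04791792 0.095     ] [0.46512538 0.04960473 0.095     ]
[0.46519687 0.04932409 0.088     ] (np.float64(0.0643412500342513), np.float64(-48.34143922721169))
[0.46321299 0.04688243 0.088     ] (np.float64(0.06560885927884626), np.float64(131.1126725145577))
(np.float64(0.047922018505056625), np.float64(11.455623919640537))
0.0163943782905051 0.012417176718468283
300 [ 0.04  0.48  2.02 -0.    0.64 -2.06]
285 [ 0.03  0.47  2.03 -0.    0.64 -1.81]
270 [ 0.02  0.47  2.05 -0.    0.63 -1.55]
255 [ 0.01  0.46  2.06 -0.    0.62 -1.3 ]
240 [ 0.01  0.45  2.08 -0.    0.61 -1.04]
225 [ 0.01  0.45  2.09 -0.    0.6  -0.77]
210 [ 0.02  0.44  2.11 -0.    0.59 -0.51]
195 [ 0.03  0.43  2.12 -0.    0.59 -0.23]
180 [ 0.04  0.43  2.13 -0.    0.58  0.04]
165 [ 0.06  0.43  2.13 -0.    0.58  0.32]
150 [ 0.08  0.43  2.13 -0.    0.58  0.6 ]
135 [ 0.09  0.43  2.13 -0.    0.58  0.88]
120 [ 0.11  0.43  2.12 -0.    0.59  1.16]
105 [ 0.12  0.44  2.11 -0.    0.59  1.43]
90 [ 0.13  0.44  2.1  -0.    0.6   1.7 ]
75 [ 0.13  0.45  2.08 -0.    0.61  1.97]
60 [ 0.13  0.46  2.07 -0.    0.62  2.23]
45 [ 0.13  0.47  2.05 -0.    0.62  2.49]
```

```bash
cat >> h.py <<'E'
H=np.array([.463,.0475,0])
def pose(w,t=15.,r=24.,z=.101):
    a=np.radians(w);u=np.array([np.cos(a),np.sin(a),0]);k=np.array([-np.sin(a),np.cos(a),0])
    return H+(r*u+t*k)*1e-3+[0,0,z],down(a-np.pi/2),k
def stroke(w0,w1,step=10,fmax=8.):
    goto(*pose(w0,26,z=.15)[:2]); move_linear(pose(w0,26)[0],v=.1); hold(.1); f0=get_obs()["force"]
    w=w0+5
    while w>w1:
        w=max(w-step,w1);p,q,k=pose(w);move_linear(p,q,v=.06)
        o=get_obs();f=(o["force"]-f0)@k;print(w,round(o["time"],2),"ft %.1f"%f,np.round(o["force"]-f0,1))
        if f>fmax: print("STOP");break
    move_linear(pose(w,22)[0],v=.06);p=pose(w,22,z=.15)[0];move_linear(p,v=.15);print(get_obs()["time"]);return w
E
python3 - <<'E'
from h import *
stroke(131,42)
p,q,_=pose(131,26,z=.235);goto([.461,.045,.235],down(np.radians(40)));o=get_obs()
cv2.imwrite("pics/s1.png",get_image("wrist")[50:350,130:430,::-1]);print(get_obs()["time"])
E
```

```text
126 7.37 ft 1.1 [-1.1 -0.3 -0.2]
116 7.69 ft 1.0 [-1.1  0.  -0.2]
106 8.02 ft 0.8 [-0.6 -0.8 -1. ]
96 8.34 ft -0.2 [ 0.2 -0.6 -0. ]
86 8.67 ft 0.3 [-0.3  0.3 -0.6]
76 8.99 ft 0.4 [-0.5 -0.4  0.1]
66 9.32 ft 0.2 [-0.3 -0.1 -0.4]
56 9.64 ft -0.6 [ 0.4 -0.5 -0.5]
46 9.97 ft 1.2 [-1.2  0.5 -0.8]
42 10.22 ft 1.5 [-1.8  0.4  0. ]Traceback (most recent call last):
  File "<stdin>", line 2, in <module>
  File "h.py", line 31, in stroke
    move_linear(pose(w,22)[0],v=.06);p=pose(w,22,z=.15)[0];move_linear(p,v=.15);print(get_obs()["time"]);return w
    ~~~~~~~~~~~^^^^^^^^^^^^^^^^^^^^^
workcell.PlanningError: the arm cannot follow that straight line within its joint ranges
```

The backoff ran into the joint 6 limit. I'll retreat along the arc, lift, and look.

```bash
sed -i 's/    move_linear(pose(w,22)\[0\],v=.06);p=pose(w,22,z=.15)\[0\];move_linear(p,v=.15)/    w2=w+8;p,q,_=pose(w2,19);move_linear(p,q,v=.06);move_linear(pose(w2,19,z=.15)[0],v=.15)/' h.py
python3 - <<'E'
from h import *
p,q,_=pose(50,19);move_linear(p,q,v=.06);move_linear(pose(50,19,z=.15)[0],v=.15)
goto([.461,.045,.235],down(np.radians(40)))
cv2.imwrite("pics/s1.png",cv2.resize(get_image("wrist")[50:350,130:430,::-1],None,fx=2,fy=2));print(get_obs()["time"])
E
```

```text
12.35
```

View pics/s1.png

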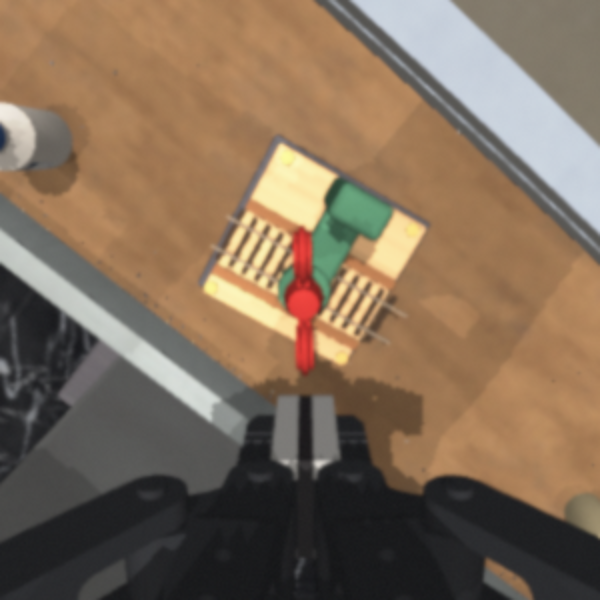

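The wings have turned 90° as planned: they are now vertical in the picture, hub (304,298), about 40°/220° world. On to strokes 2 and 3.

Run:
```python
from h import *
stroke(221,46)
print("--3");w=stroke(226,46,step=6,fmax=5)
goto([.461,.045,.235],down(np.radians(40)))
cv2.imwrite("pics/s3.png",cv2.resize(get_image("wrist")[50:350,130:430,::-1],None,fx=2,fy=2));print(get_obs()["time"])
```

```text
216 14.93 ft -0.2 [-0.9 -0.4  1.1]
206 15.25 ft -1.0 [-0.9  0.7 -0.1]
196 15.57 ft 0.1 [-0.9 -0.4 -0.4]
186 15.9 ft 0.8 [-1.4 -0.9  0.7]
176 16.23 ft 0.3 [-1.1 -0.3 -0.8]
166 16.55 ft 0.5 [-1.  -0.3  1.2]
156 16.88 ft 0.9 [-1.  -0.5 -0.4]
146 17.2 ft 1.8 [-1.  -1.5 -0.1]
136 17.52 ft 2.0 [-2.2 -0.6  1.4]
126 17.85 ft 1.1 [-1.7  0.5 -0.2]
116 18.18 ft 1.1 [-1.3  0.2 -1. ]
106 18.5 ft 0.1 [-0.1  0.  -0.7]
96 18.82 ft 0.7 [-0.8  0.7  0.1]
86 19.15 ft 1.1 [-1.2 -0.9  0.4]
76 19.48 ft 0.5 [-0.6 -0.6 -0.6]
66 19.8 ft 0.4 [-0.4  0.  -0.2]
56 20.12 ft 0.9 [-0.9  0.4  0.5]
46 20.45 ft 0.8 [-1.4 -0.3 -0.1]
21.2167
--3
225 24.95 ft 0.4 [ 0.2 -0.5 -0.2]
219 25.21 ft 0.2 [ 0.  -0.3 -1. ]
213 25.47 ft -0.2 [ 0.5  0.5 -0.3]
207 25.73 ft -0.0 [ 0.2  0.1 -0.8]
201 25.98 ft -0.2 [-0.1  0.2 -0.1]
195 26.24 ft -0.1 [ 0.2  0.1 -1. ]
189 26.5 ft -0.4 [ 0.4  0.5 -0.6]
183 26.76 ft -0.6 [-0.8  0.6 -1.2]
177 27.02 ft -1.2 [-0.8  1.2 -0.4]
171 27.27 ft 0.3 [-0.8 -0.2 -0.9]
165 27.53 ft -0.1 [ 0.9 -0.1 -1.2]
159 27.79 ft 0.6 [-0.6 -0.5 -0.3]
153 28.05 ft 0.4 [-0.3 -0.4 -0.3]
147 28.31 ft -1.0 [ 0.5  0.9 -0.5]
141 28.57 ft 0.7 [-1.3  0.1 -1. ]
135 28.82 ft 0.1 [-1.1  1.  -1.4]
129 29.08 ft 0.1 [-0.7  0.7 -0.2]
123 29.34 ft -0.1 [-0.7  1.1 -1.2]
117 29.6 ft 3.1 [-2.8 -1.5 -0.1]
111 29.86 ft 11.3 [-8.7 -8.9  4.4]
STOP
30.625
31.125
```

View pics/s3.png

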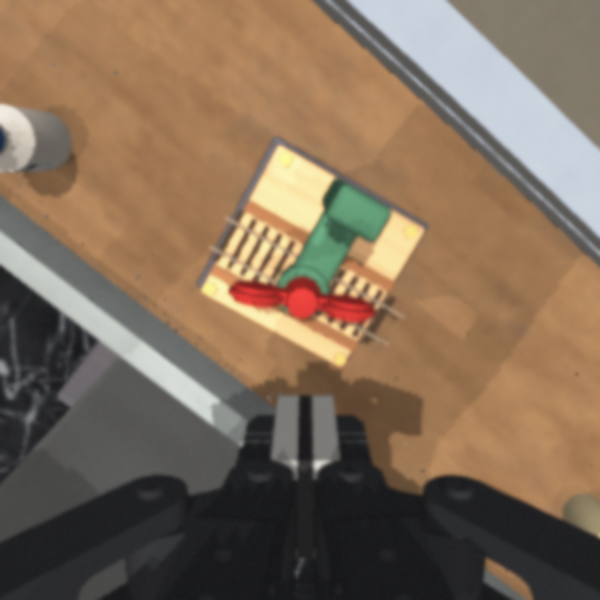

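The wings came against a solid resistance at about 118–122° (11 N, against under 2 N in free turning). That is about 370° of total travel, or 6.45 rad, which fits a start near 1.05 and the stop at 7.5. The track lies in place, the bottles look unmoved, and the gripper is clear.

```bash
python3 -c "
from workcell import *
print(finish_job())"
```

```text
the job is handed in; nothing more can be done
None
```

I pushed the wing screw round clockwise in three strokes until it met firm resistance, which I take to be its stop. I then moved the gripper clear and handed the job in; no verdict came back, and the joint value and pad force could not be read directly.

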